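# Look over a chromatograph septum nut under the loupe

## Robot

A 7-joint arm with a two-finger parallel gripper is mounted at the origin on the work surface. World frame = base frame: x ahead of the robot, y to its left, z up, the work surface at z = 0. Lengths are in m, angles in rad, forces in N, time in s.
With the tool pointing down it reaches from about 0.4 to 0.85 m from the base axis. Payload 10.4 kg.
Tool frame: the origin (TCP) lies at the very end of the fingers, on their centre line; the grasp point (between the pads) lies 19 mm behind it; z points along the fingers, y is the line along which they close (so a half turn about z gives the same grasp; the last joint's range is limited). The gripper opens to 85 mm and grips with 20 to 120 N. Pads are 22 mm wide; open, the fingers measure 114 mm over their backs; the gripper's body (76 mm by 85 mm) begins 54 mm behind the grasp point. The pads swing forward as they close: fully open they stand 13 mm farther back than shut.
Start: joints at [-1.165, 0.332, -0.065, 1.46, 0.022, 1.35, -0.088], TCP at [0.26, 0.568, 0.195] pointing down, gripper open.
Joint ranges: [-2.6, 2.6], [-0.5, 2.12], [-1.47, 1.34], [0.16, 2.42], [-1.27, 4.41], [0.06, 2.06], [-2.6, 2.6]. Speed limits (rad/s): [2.22, 2.22, 2.79, 2.79, 3.14, 3.14, 3.14].

## Interface

Orientations are given as a unit quaternion [x, y, z, w].
In Python, from workcell import * gives the robot as it stands.
- The arm moves only by the tool step_arm, never from a script. Its argument "commands" is one flat list of numbers, 7 for each row, row after row: the finger opening in mm, from 0 to 85.4, then the shift along the world's x, y, z as a fraction of full scale, then the turn, a rotation vector about the world's x, y, z as a fraction of full scale. A call has exactly 10 rows; each row is the pose to reach, as a shift and turn from the pose commanded when the call began, turning the shorter way round; what a row does not reach only later rows make up. Full scale, the value 1, is 0.6 m for a shift and pi rad for a turn. A row lasts 1/8 s, in which the tool goes at most 62.5 mm and 10.7 degrees, less where a joint would pass 70% of its speed; a pose out of reach is approached as far as the arm can. A call with a number of a shift or a turn outside -1 to 1 is refused whole. A call with a gripper value outside its range is refused whole. The fingers move at their own pace and stop on an object; "squeeze" is the grip in N (left out, the last holds). Time passes only in rows, so rows that repeat a pose let the fingers close, or fill a call up. It gives the time, the measured TCP pose, the force, the opening and the grip force at its end, in the units of the state.
- get_obs(): the state, without advancing time (a new reading comes with each control period).
- camera(name): name is "scene" or "top"; returns the picture (420x560x3 uint8, red, green, blue); there is no depth.
- camera_params(name): a dict with "mtx" (3x3 intrinsics, pixels), "extrinsics" (4x4, takes a point from world to camera coordinates). Camera axes: x right, y down, z forward; pixel columns grow to the right and rows downward; lengths in m; the calibration is good to about 2 mm. A picture is of the moment at which its call begins. camera_params takes no time and is no camera call.
- hand_in(): hands the job in; it is judged then, once.
The state is a dict: "clock": time; "joint_pos": joint angles; "joint_velocities": joint speeds; "tau": joint torques, N m; "position": TCP position; "ee_rot": TCP orientation; "ft_force": force on the tool from outside, world axes, zero at the start; "torque": the same for the moment, N m; "grip_width": opening from 0.0 (shut) to 1.0 (fully open); "grasp_force": force on a finger pad.
Only numpy, scipy, OpenCV 4.12 (cv2) and the standard library are available. Lean on these libraries where they do the work, as an engineer would, in place of code of your own. Each camera call takes 0.05 s, during which the arm holds its last target. There are 200 camera calls.

## Task

Take the round knurled septum nut out of the parts tray and stand it upright, needle hole up, wholly on the round rubber pad in the middle of the lab jack's plate, and let go of it. Then pick up the loupe and hold it still and level with the lens centred over the nut, at the focal height marked by the rubber ring on the jack's rod, and finish while still holding it there: do not put it down or rest it on anything. Do not let the loupe touch the nut or the jack, do not shift the jack's plate, and leave the other things on the bench where they are.

Things in the scene. Friction and masses are not known exactly. Their poses are not given: they have to be found in the camera images.
- septum_nut: Septum nut of a chromatograph inlet: a plain steel round cap, knurled rim 28 mm across and 13 mm high, with a narrower boss (18 mm across) on top, 20 mm high in all, 35 to 65 g. It starts standing in the tray, needle hole (in the boss) up. Origin: centre of its underside; z up along its axis.
- tray: Shallow white enamel parts tray, fixed to the bench, 170 x 130 mm outside (x by y), walls 3 mm thick and 12 mm high, inner floor 3 mm above the bench. Origin: centre of its underside; x along its long side. It lies on one side of the jack and the loupe on the other, either way round.
- pad (a point): Centre of the upper face of the black rubber pad, 50 mm across and 2 mm thick, in the middle of the lab jack's plate. The jack is wound to another height each time, so this point is 72 to 112 mm above the bench; the plate keeps its height unless pushed with more than about 50 N. Axes as for the jack.
- jack: Blue scissor lab jack, fixed to the bench: base and level upper plate both 150 x 150 mm, sides along x and y. A black hand knob sticks out 26 mm past the base on the +x side, low down. An upright aluminium rod, 10 mm across, stands on the plate 62 mm from its centre along both +x and +y. Origin: centre of the base's underside; z up.
- ring_mark (a point): Centre of the black rubber ring (19 mm across, 6 mm high) on the jack's upright rod. Its mid-height marks the focal height, 85 mm above the pad's face. The rod ends 14 mm above this point and rises and falls with the plate. Axes as for the jack.
- loupe: Hand loupe lying flat on the bench, about 70 to 120 g: a round lens in a steel rim 62 mm across and 12 mm thick, and a straight square grey handle along -x, 16 mm wide and 16 mm thick, 49 to 141 mm from the lens centre; balance point about 60 mm from the lens centre. Origin: on the underside, below the lens centre; x points from the handle to the lens, z up, square to the lens.
- lens (a point): Centre of the loupe's lens, 6 mm above the loupe's underside (2 mm below the handle's middle). Axes as for the loupe.
- column_nut: Bystander: small brass hexagonal column nut, 14 mm across flats at its foot, with a 9 mm stem, 24 mm high, standing in the +x half of the tray (the septum nut starts in the -x half, at least 50 mm away). Origin: centre of its underside.
- spanner: Bystander: small steel double-ended spanner lying flat, 150 mm long, 6 mm thick. Origin: centre of its underside, x along it.
- tweezers: Bystander: steel tweezers lying flat, 130 mm long, 7 mm high. Origin: middle, on the bench, x along them.
- label_roll: Bystander: roll of white labels lying on its side face, 80 mm across, 50 mm high. Origin: centre of its underside.
- beaker: Bystander: empty glass beaker, 68 mm across, 90 mm high. Origin: centre of its underside.
- vial_rack: Bystander: white vial rack with capped 2 ml vials, 62 x 130 mm, 40 mm high. Origin: centre of its underside.
Things that resemble listed ones, but are neither listed nor needed, are in the scene too. What is meant by the septum_nut is not pink, and is the smaller of those in its own colour.

How it is judged:
By the outcome, as a careful person would: the job done as asked, in the order asked, and still so for the second after the job is handed in, while the arm keeps its last pose, push and grip.
It also fails if it takes over 69 s, if anything falls off the work surface, if the arm or the gripper's body presses on something with over 40 N, if the wrist force passes 120 N, or if a joint passes its speed limit or range.

## Working session

There is one attempt and no reset: what is moved stays moved. The work goes in short steps, Python scripts to look and compute and a tool call to move; the robot and the scene stay as the last step left them, time stands still between calls to the robot, and variables do not carry over. Pictures are saved under pics/ and viewed, at most 10 in all, crops included, and the job is handed in when it is done.

Besides the shell and the picture viewer there is one more tool, called after "Request:" in YAML: its name, and indented under it one key for each argument. step_arm: Moves the arm, as the interface text tells. Its arguments: {"type":"object","properties":{"commands":{"type":"array","items":{"type":"number"}},"squeeze":{"type":"number"}},"required":["commands"]}

```bash
mkdir -p pics; ls; python3 - <<'E'
from workcell import *
import cv2,numpy as np
o=get_obs();print(o)
for n in("scene","top"):
    im=camera(n)[:,:,::-1];cv2.imwrite(f"pics/{n}0.png",im)
    p=camera_params(n);print(n,np.round(p["mtx"],1).tolist(),np.round(p["extrinsics"],4).tolist())
E
```

```text
pics
{'clock': 0.0, 'joint_pos': array([-1.16461156,  0.33287406, -0.0647174 ,  1.46096088,  0.02157229,
        1.34990708, -0.08849116]), 'joint_velocities': array([ 1.78322678e-06, -9.51370866e-04, -5.38353341e-04, -6.81546218e-04,
        1.29573631e-03,  1.06831741e-03, -1.47381691e-03]), 'tau': array([ 6.59323123e-04, -6.25442576e+01,  4.97101061e-02, -3.91612995e+01,
        1.63618522e-02,  9.98524687e-03,  1.15078123e-05]), 'position': array([0.25965904, 0.56802311, 0.1939053 ]), 'ee_rot': array([ 2.12733868e-01,  9.77109908e-01, -7.14546436e-04, -1.37162539e-04]), 'ft_force': array([ 0.34690081, -0.05845463,  0.02235692]), 'torque': array([-0.02451707,  0.00549099, -0.08659693]), 'grasp_force': 0.0, 'grip_width': 0.9997133792994526}
scene [[392.6, 0.0, 277.6], [0.0, 392.6, 211.1], [0.0, 0.0, 1.0]] [[-0.7983, 0.6022, -0.0096, 0.4322], [0.3454, 0.4447, -0.8264, -0.1113], [-0.4934, -0.663, -0.563, 1.4013], [0.0, 0.0, 0.0, 1.0]]
top [[540.6, 0.0, 274.6], [0.0, 540.6, 215.0], [0.0, 0.0, 1.0]] [[-0.0002, -1.0, 0.0098, 0.0227], [-0.9856, -0.0014, -0.1688, 0.6016], [0.1688, -0.0097, -0.9856, 1.5337], [0.0, 0.0, 0.0, 1.0]]
```

View pics/scene0.png

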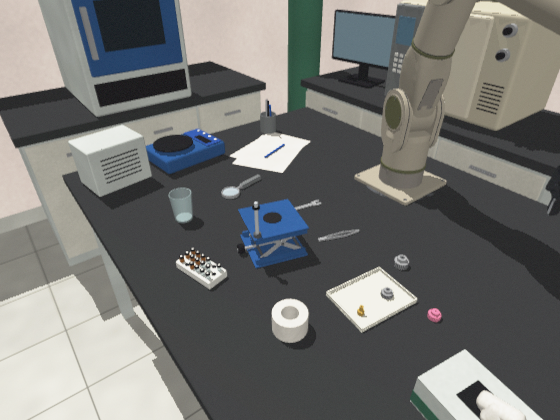

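View pics/top0.png

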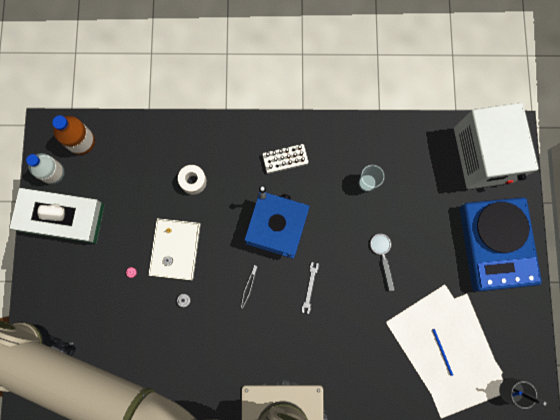

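The scene view shows the jack at (273,220), the tray at (372,298) and the loupe at (240,187). In the top view they are at (277,223), (175,250) and (380,243).

There are three nut candidates in the top view: grey in the tray (168,261), grey outside it (183,300) and pink (131,272). The grey one in the tray fits, because it is not pink and looks like the smaller of the greys. I'll confirm with enlarged crops.

```bash
cat > h.py <<'E'
import cv2,numpy as np
from workcell import *
P={n:camera_params(n) for n in("scene","top")}
def ray(n,uv):
    K,E=P[n]["mtx"],P[n]["extrinsics"];R,t=E[:3,:3],E[:3,3]
    return -R.T@t, R.T@np.linalg.solve(K,[uv[0],uv[1],1.])
def onz(n,uv,z):
    c,d=ray(n,uv);return c+d*(z-c[2])/d[2]
def tri(a,b):
    M=[P[n]["mtx"]@P[n]["extrinsics"][:3] for n in("scene","top")]
    X=cv2.triangulatePoints(M[0],M[1],np.array(a,float).reshape(2,1),np.array(b,float).reshape(2,1))[:,0];return X[:3]/X[3]
def proj(n,X):
    E=P[n]["extrinsics"];q=P[n]["mtx"]@(E[:3,:3]@np.array(X)+E[:3,3]);return q[:2]/q[2]
E
python3 - <<'E'
import cv2,numpy as np
s=cv2.imread("pics/scene0.png");t=cv2.imread("pics/top0.png")
def c(im,x,y,w,h,k):
    return cv2.resize(im[y:y+h,x:x+w],None,fx=k,fy=k,interpolation=cv2.INTER_CUBIC)
a=c(s,320,245,130,100,3);a=cv2.resize(a,(400,300))
b=c(t,120,210,100,100,3);b=cv2.resize(t[210:310,110:243],(400,300),interpolation=2)
d=cv2.resize(s[170:270,210:343],(400,300),interpolation=2)
e=cv2.resize(t[170:270,215:348],(400,300),interpolation=2)
cv2.imwrite("pics/crop1.png",np.vstack([np.hstack([a,b]),np.hstack([d,e])]))
E
```

```text
(no output)
```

View pics/crop1.png

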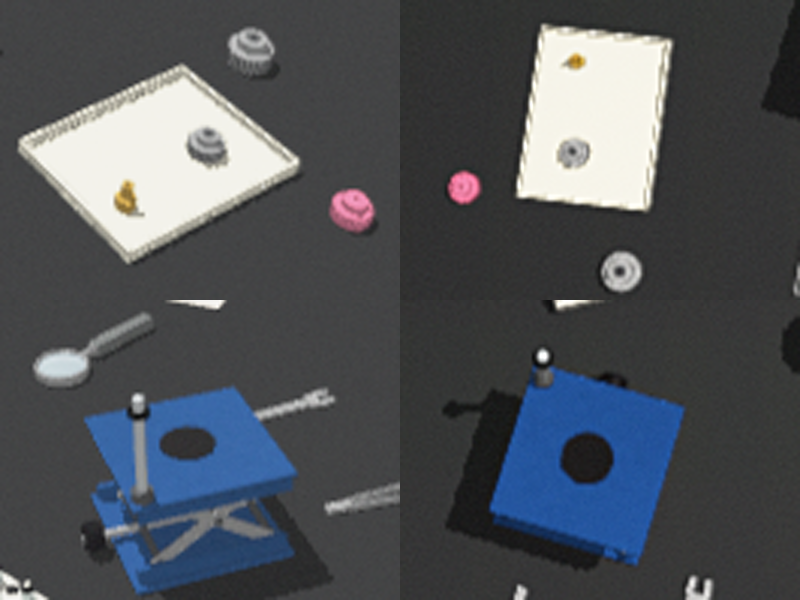

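The crop confirms it: the nut in the tray at top (167,261) is smaller than the grey one at (183,300), and it stands in the tray with its boss up. Next I'll measure everything from both views.

```bash
cat > m.py <<'E'
from h import *
s=cv2.imread("pics/scene0.png");t=cv2.imread("pics/top0.png")
def blobs(m,roi,amin=8):
    x,y,w,h=roi;z=np.zeros_like(m);z[y:y+h,x:x+w]=m[y:y+h,x:x+w]
    n,l,st,c=cv2.connectedComponentsWithStats(z.astype(np.uint8),connectivity=8)
    return [(c[i].round(2),st[i],l==i) for i in np.argsort(-st[1:,4])+1 if st[i,4]>=amin]
g=lambda im:im.max(2)
def blue(im):
    i=im.astype(int);return ((i[:,:,0]>i[:,:,2]*1.6+25)).astype(np.uint8)
def main():
    r={}
    for n,im,roi,tr,lo in(("scene",s,(235,195,75,70),(322,262,100,70),(218,170,48,32)),("top",t,(238,180,80,85),(143,212,62,72),(362,225,38,72))):
        # pad
        b=blobs(blue(im),roi)[0][2].astype(np.uint8)
        cs,hi=cv2.findContours(b,cv2.RETR_CCOMP,cv2.CHAIN_APPROX_NONE)
        hs=[c for c,h in zip(cs,hi[0]) if h[3]>=0 and cv2.contourArea(c)>60]
        for c in hs:
            e=cv2.fitEllipse(c);print(n,"pad",np.round(e,1) if 0 else e);r[n,"pad"]=e[0]
        # tray contents
        w=blobs((g(im)>0)&(im.min(2)>150),tr)[0][2].astype(np.uint8)
        hull=cv2.convexHull(np.argwhere(w)[:,::-1].astype(np.int32))
        q=cv2.approxPolyDP(hull,6,True)[:,0];print(n,"tray",q.tolist())
        m=np.zeros_like(w);cv2.fillPoly(m,[hull],1);m=cv2.erode(m,np.ones((9,9)))
        for c,st,_ in blobs((m>0)&(im.min(2)<150)&(im.max(2).astype(int)-im.min(2)<60),(0,0,560,420)):print(n,"nut?",c,st)
        for c,st,_ in blobs((m>0)&(im.max(2).astype(int)-im.min(2)>70),(0,0,560,420),4):print(n,"brass",c,st)
        L=blobs(im.max(2)>75,lo)[:2]
        for c,st,mm in L:
            cc=max(cv2.findContours(mm.astype(np.uint8),cv2.RETR_EXTERNAL,cv2.CHAIN_APPROX_NONE)[0],key=len)
            print(n,"loupe",c,st,cv2.minAreaRect(cc))
        lens=blobs(im.min(2)>135,lo)[:2]
        for c,st,mm in lens:print(n,"lens",c,st)
    if ("scene","pad") in r:print("PAD",tri(r["scene","pad"],r["top","pad"]))
main()
E
python3 m.py
```

```text
scene pad ((271.9106140136719, 217.34300231933594), (11.77314281463623, 20.13322639465332), 88.15464782714844)
scene tray [[416, 299], [361, 331], [326, 292], [380, 267]]
scene nut? [387.57 295.62] [381 291  13  10  74]
scene nut? [387.33 288.89] [386 288   4   3   9]
scene nut? [363.56 315.56] [361 314   6   3   9]
scene brass [360.52 310.4 ] [357 305   7  11  48]
scene loupe [238.16 187.25] [221 174  40  25 369] ((241.4310760498047, 187.32760620117188), (13.927148818969727, 43.638404846191406), 68.19859313964844)
scene lens [233.53 189.11] [221 175  37  22 174]
top pad ((276.80908203125, 222.36639404296875), (17.710172653198242, 18.119535446166992), 92.62168884277344)
top tray [[199, 223], [192, 278], [149, 275], [157, 219]]
top nut? [165.69 260.54] [163 259   6   5  13]
top brass [168.3  229.85] [166 228   6   5  20]
top loupe [383.09 254.18] [370 233  25  58 584] ((381.68585205078125, 261.78759765625), (57.93806457519531, 21.219566345214844), 86.18592071533203)
top lens [382.67 253.05] [371 234  23  56 478]
PAD [0.57289899 0.01744158 0.09388166]
```

```bash
cat > m2.py <<'E'
from m import *
# nut: pixels clearly darker than tray enamel around it
c={}
for n,im,roi in(("scene",s,(377,283,20,20)),("top",t,(158,252,20,18))):
    b=blobs(im.max(2)<205,roi)[0];cc=cv2.findContours(b[2].astype(np.uint8),0,cv2.CHAIN_APPROX_NONE)[0][0]
    c[n]=b[0];print(n,"nut",b[0],b[1],cv2.fitEllipse(cc))
print("nut tri",tri(c["scene"],c["top"]),"top@.013",onz("top",c["top"],.013),"scene@.013",onz("scene",c["scene"],.013))
print("brass",onz("top",(168.3,229.85),.015))
print("tray top corners",[onz("top",q,.012)[:2].round(4).tolist() for q in [[199.5,223],[192.5,278.5],[149,275.5],[157,218.5]]])
a=cv2.resize(s[168:208,215:268],(400,300),interpolation=2)
b=cv2.resize(t[228:296,360:405],(396,600),interpolation=2)
d=cv2.resize(t[180:265,240:315],(400,300),interpolation=2) 
d=cv2.resize(s[275:305,370:410],(400,300),interpolation=2)
cv2.imwrite("pics/crop2.png",np.hstack([np.vstack([a,d]),b]))
E
sed -i 's/^main()/if __name__=="__main__":main()/' m.py; python3 m2.py
```

```text
scene nut [386.97 293.77] [380 287  14  14 135] ((386.9378356933594, 293.736572265625), (10.965352058410645, 14.072347640991211), 134.02871704101562)
top nut [167.13 260.73] [162 256  11  10  85] ((167.13148498535156, 260.73876953125), (8.664851188659668, 10.599204063415527), 76.4695816040039)
nut tri [0.47118153 0.34145238 0.00681675] top@.013 [0.47061161 0.34034169 0.013     ] scene@.013 [0.47665152 0.34472147 0.013     ]
brass [0.56244295 0.33954664 0.015     ]
tray top corners [[0.5837, 0.2476], [0.4185, 0.2643], [0.4272, 0.3923], [0.5972, 0.375]]
```

View pics/crop2.png

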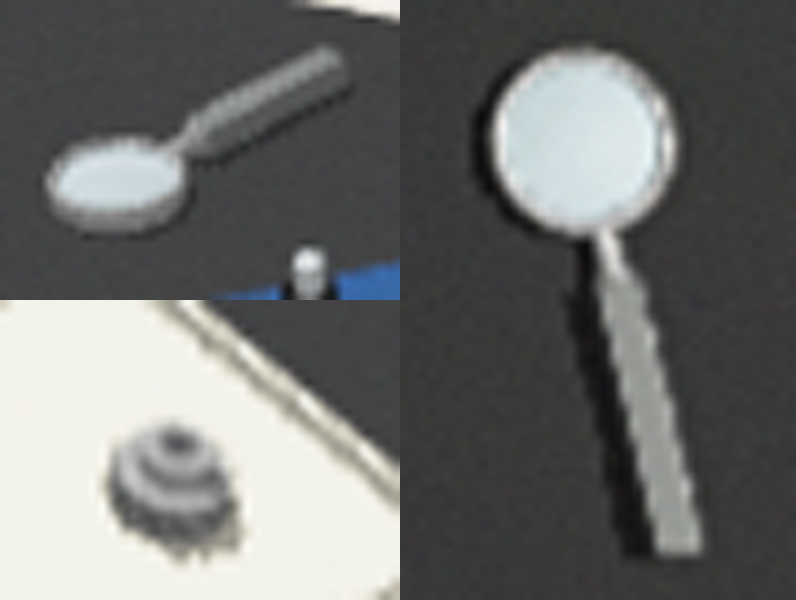

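Crop 2 gives these positions:
- **Loupe:** lens at scene (230.1,190.9) and top (380.5,243.5), with the handle end at scene (257.6,174.9) and top (391.3,289.8).
- **Nut:** its hole is at scene (387.3,288.6).

```bash
python3 - <<'E'
from h import *
np.set_printoptions(precision=4,suppress=True)
print("hole tri",tri((387.3,288.6),(167.2,260.2)),onz("top",(167.2,260.2),.023),onz("scene",(387.3,288.6),.023))
L=onz("top",(380.5,243.5),.011);print("lens tri",tri((230.1,190.9),(380.5,243.5)),L,onz("scene",(230.1,190.9),.009))
e=onz("top",(391.3,289.8),.016);b=onz("top",(384.4,259.9),.016);print("handle",b,e,"tri",tri((257.6,174.9),(391.3,289.8)))
print("len",np.linalg.norm(e-L),"ang",np.degrees(np.arctan2(*(L-e)[[1,0]])),np.degrees(np.arctan2(*(b-e)[[1,0]])))
R=tri((255.6,206.7),(262.2,188.7));pd=onz("top",(276.81,222.37),.094);d=R-pd
print("ring",R,"pad top",pd,"scene",onz("scene",(271.91,217.34),.094),np.hypot(*d[:2]),np.degrees(np.arctan2(d[1],d[0]))-45)
E
```

```text
hole tri [0.4712 0.3387 0.022 ] [0.4713 0.3383 0.023 ] [0.4717 0.3397 0.023 ]
lens tri [ 0.5226 -0.2936  0.0088] [ 0.5226 -0.2933  0.011 ] [ 0.5223 -0.2928  0.009 ]
handle [ 0.4732 -0.3022  0.016 ] [ 0.3855 -0.3195  0.016 ] tri [ 0.3865 -0.3212  0.0116]
len 0.13970906951953962 ang 10.797245743085652 11.122369770344372
ring [0.6509 0.0585 0.1818] pad top [0.573  0.0173 0.094 ] scene [0.5728 0.0178 0.094 ] 0.0880676005133361 -17.14863086879636
```

The two views agree to about 2 mm:
- **Nut:** (0.471, 0.339)
- **Pad:** (0.573, 0.0175, 0.094)
- **Ring:** z about 0.180
- **Loupe lens:** (0.5225, -0.293), heading 11°

I'll move above the nut now.

Request:
step_arm:
  commands: [45, 0.12, -0.13, 0, 0, 0, 0, 45, 0.24, -0.26, 0, 0, 0, 0, 45, 0.352, -0.382, 0, 0, 0, 0, 45, 0.352, -0.382, 0, 0, 0, 0, 45, 0.352, -0.382, -0.08, 0, 0, 0, 45, 0.352, -0.382, -0.16, 0, 0, 0, 45, 0.352, -0.382, -0.24, 0, 0, 0, 45, 0.352, -0.382, -0.24, 0, 0, 0, 45, 0.352, -0.382, -0.24, 0, 0, 0, 45, 0.352, -0.382, -0.24, 0, 0, 0]
  squeeze: 40

```text
clock: 1.35
position: [0.4722, 0.3405, 0.0532]
ee_rot: [0.213, 0.977, 0.002, 0.001]
ft_force: [0.1, 0.3, 0.0]
grip_width: 0.528
grasp_force: 0.0
```

```bash
python3 - <<'E'
from h import *
print(get_obs()["position"])
s=camera("scene")[:,:,::-1];t=camera("top")[:,:,::-1]
cv2.imwrite("pics/n1.png",np.hstack([cv2.resize(s[235:325,330:430],(400,360),interpolation=2),cv2.resize(t[210:300,120:220],(400,360),interpolation=2)]))
E
```

```text
[0.47215229 0.34051231 0.05319828]
```

View pics/n1.png

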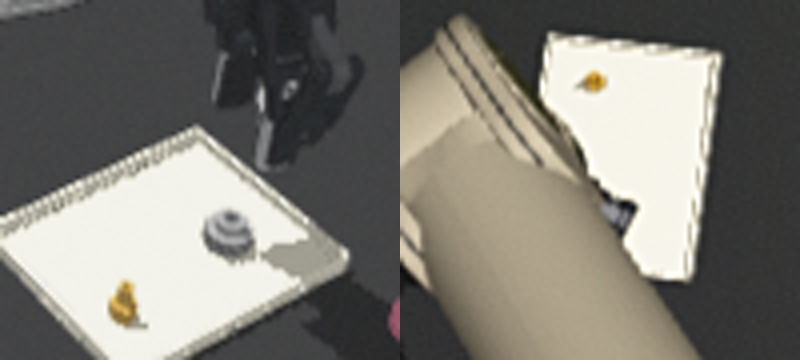

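```bash
python3 - <<'E'
from h import *
T=np.array([.4722,.3405,.0532]);y=np.array([.416,.909,0]);x=np.array([-.909,.416,0])
for n,o,k in(("scene",(330,235),4),):
  print("tcp",(proj(n,T)-o)*k)
  for sg in(-1,1):
    for w in(-.011,.011):
      for q in(.0225,.037): print(sg,w,q,((proj(n,T+sg*y*q+x*w+[0,0,.006])-o)*k).round())
print(get_obs()["position"],get_obs()["grip_width"])
E
```

```text
tcp [237.41204887 178.42517119]
-1 -0.011 0.0225 [205. 148.]
-1 -0.011 0.037 [194. 131.]
-1 0.011 0.0225 [239. 142.]
-1 0.011 0.037 [228. 126.]
1 -0.011 0.0225 [239. 201.]
1 -0.011 0.037 [250. 219.]
1 0.011 0.0225 [275. 195.]
1 0.011 0.037 [287. 213.]
[0.47180911 0.34014976 0.05254984] 0.5230952789589585
```

The fingertips appear about 25 mm higher than expected in the picture, so I'll go down a little and look again.

Request:
step_arm:
  commands: [45, 0, 0, -0.02, 0, 0, 0, 45, 0, 0, -0.035, 0, 0, 0, 45, 0, 0, -0.035, 0, 0, 0, 45, 0, 0, -0.035, 0, 0, 0, 45, 0, 0, -0.035, 0, 0, 0, 45, 0, 0, -0.035, 0, 0, 0, 45, 0, 0, -0.035, 0, 0, 0, 45, 0, 0, -0.035, 0, 0, 0, 45, 0, 0, -0.035, 0, 0, 0, 45, 0, 0, -0.035, 0, 0, 0]

```text
clock: 2.7
position: [0.4711, 0.3392, 0.0297]
ee_rot: [0.213, 0.977, 0.0, 0.0]
ft_force: [0.5, 0.0, 1.1]
grip_width: 0.53
grasp_force: 0.0
```

```bash
python3 - <<'E'
from h import *
s=camera("scene")[:,:,::-1]
cv2.imwrite("pics/n2.png",cv2.resize(s[235:325,330:430],(600,540),interpolation=2))
p=get_obs()["position"];print(p,(proj("scene",p)-(330,235))*6)
E
```

```text
[0.47104098 0.33924714 0.02973046] [346.55388227 308.00044314]
```

View pics/n2.png

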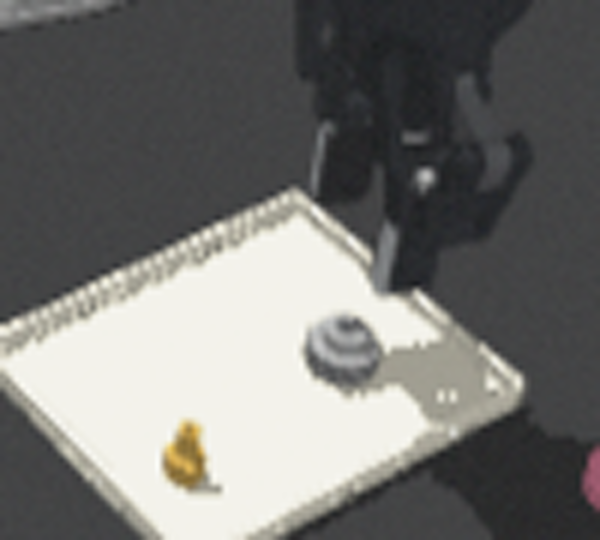

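Request:
step_arm:
  commands: [45, 0, 0, -0.01, 0, 0, 0, 45, 0, 0, -0.02, 0, 0, 0, 45, 0, 0, -0.03, 0, 0, 0, 45, 0, 0, -0.038, 0, 0, 0, 45, 0, 0, -0.038, 0, 0, 0, 45, 0, 0, -0.038, 0, 0, 0, 45, 0, 0, -0.038, 0, 0, 0, 45, 0, 0, -0.038, 0, 0, 0, 45, 0, 0, -0.038, 0, 0, 0, 45, 0, 0, -0.038, 0, 0, 0]

```text
clock: 4.0
position: [0.4711, 0.3393, 0.007]
ee_rot: [0.213, 0.977, 0.0, 0.0]
ft_force: [0.2, 0.2, 0.3]
grip_width: 0.525
grasp_force: 0.0
```

```bash
python3 - <<'E'
from h import *
s=camera("scene")[:,:,::-1]
cv2.imwrite("pics/n3.png",cv2.resize(s[235:325,330:430],(600,540),interpolation=2))
o=get_obs();p=o["position"];print(p,o["ft_force"],(proj("scene",p)-(330,235))*6)
E
```

```text
[0.47105311 0.33925625 0.00696288] [ 0.76470791  1.30595311 -0.3016724 ] [338.08598935 349.0214464 ]
```

View pics/n3.png

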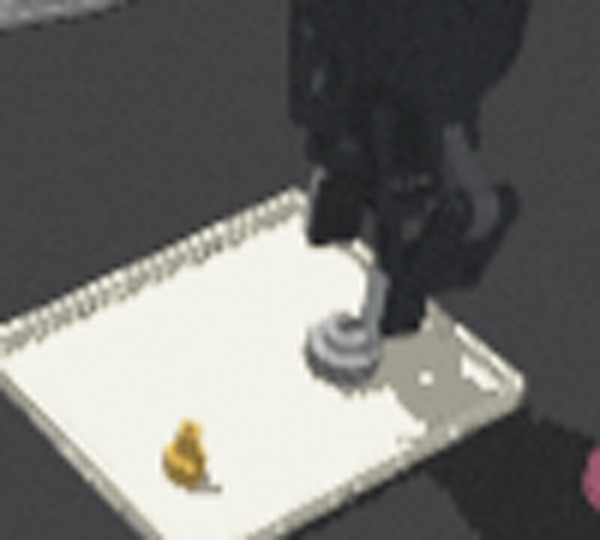

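Here the nut is at (343,350) and the fingertips still look above it. A gentle closing test will tell: stopping at 0.33 means they are on the rim, and going smaller means they are too high.

Request:
step_arm:
  commands: [40, 0, 0, 0, 0, 0, 0, 35, 0, 0, 0, 0, 0, 0, 30, 0, 0, 0, 0, 0, 0, 25, 0, 0, 0, 0, 0, 0, 22, 0, 0, 0, 0, 0, 0, 22, 0, 0, 0, 0, 0, 0, 22, 0, 0, 0, 0, 0, 0, 22, 0, 0, 0, 0, 0, 0, 22, 0, 0, 0, 0, 0, 0, 22, 0, 0, 0, 0, 0, 0]
  squeeze: 30

```text
clock: 5.3
position: [0.4711, 0.3392, 0.007]
ee_rot: [0.213, 0.977, 0.0, -0.0]
ft_force: [-1.0, -0.2, -0.1]
grip_width: 0.258
grasp_force: 0.0
```

It closed to 22 mm freely, so the tips really are above the rim. I'll reopen and go down 12 mm more, which the test shows is safe.

Request:
step_arm:
  commands: [45, 0, 0, 0, 0, 0, 0, 45, 0, 0, 0, 0, 0, 0, 45, 0, 0, 0, 0, 0, 0, 45, 0, 0, 0, 0, 0, 0, 45, 0, 0, -0.006, 0, 0, 0, 45, 0, 0, -0.012, 0, 0, 0, 45, 0, 0, -0.02, 0, 0, 0, 45, 0, 0, -0.02, 0, 0, 0, 45, 0, 0, -0.02, 0, 0, 0, 45, 0, 0, -0.02, 0, 0, 0]

```text
clock: 6.55
position: [0.4712, 0.3393, -0.0049]
ee_rot: [0.213, 0.977, 0.0, 0.0]
ft_force: [-0.3, 1.1, -0.0]
grip_width: 0.524
grasp_force: 0.0
```

```bash
python3 - <<'E'
from h import *
s=camera("scene")[:,:,::-1]
cv2.imwrite("pics/n4.png",cv2.resize(s[265:315,360:420],(720,600),interpolation=2))
o=get_obs();p=o["position"];print(p,o["ft_force"],(proj("scene",p)-(360,265))*12)
E
```

```text
[ 0.47114124  0.33929551 -0.00492095] [ 0.24008187 -0.00362217  0.2665462 ] [307.37910396 380.26974007]
```

View pics/n4.png

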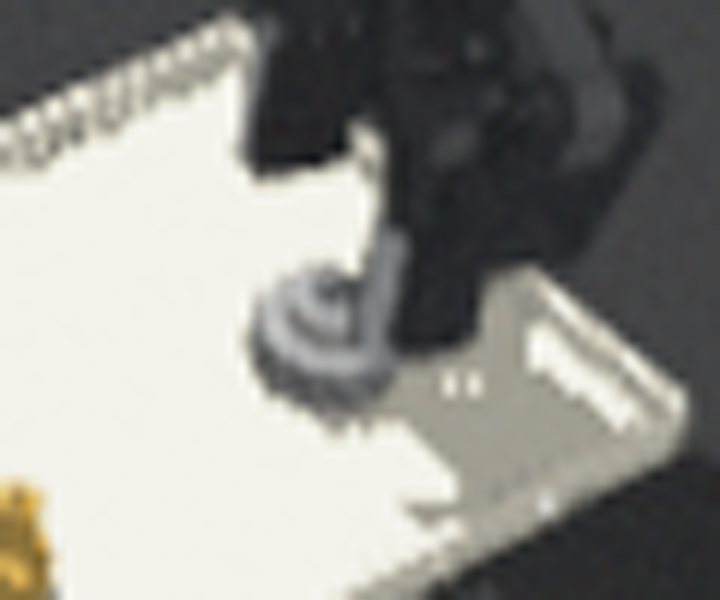

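```bash
python3 - <<'E'
from h import *
t=camera("top")[:,:,::-1];g=t.max(2)
for r in range(246,280):print(r,"".join("#" if v<60 else "+" if v<120 else "o" if v<190 else "." for v in g[r,150:200]))
T=np.array([.4712,.3393,-.0049]);y=np.array([.416,.909,0]);x=np.array([-.909,.416,0])
for w in(-.011,.011):
  for q in(.0225,.037):
    for z in(.005,.035,.06):print(w,q,z,proj("top",[*(T-y*q+x*w)[:2],z]).round(1))
E
```

```text
246 o..o+o....o++o+ooo...........................o.o##
247 o...ooo....o++++oo.............................o##
248 oo...ooo....o+++o+o............................+##
249 oooo..o+....o++++o+o..........................o+##
250 ooooooo+o....o+++++#..........................o+##
251 oooooooooo....o++++#o.........................o+##
252 oooooooooooo..oo+++#+.........................o+##
253 oooooooooooooo.oo++++.........................o###
254 ooooooooooooooooo++++.........................o###
255 oooooooooooooooooo+++o........................o###
256 ooooooooooooooooooo++oo.......................+###
257 oooooooooooooooooooo++#+.....................o+###
258 oooooooooooooooooooo+++#o....................o+###
259 ooooooooooooooooooo+oo+++o...................o####
260 oooooooooooooooooooo+oo+##...................o####
261 ooooooooooooooooooooooo++#oo...............o.o####
262 oooooooooooooooooooooo++++oo++++...........o.o####
263 oooooooooooooooooooooo+ooo+o+###+............+####
264 oooooooooooooooooooooo++oooo+++#+...........o+####
265 ooooooooooooooooooooooo+ooooo+o+............o+####

[... 461 characters left out ...]
ooooooooooo+o.............o######
275 ooooooooooooooooooooooooooooo+o............o######
276 ooooooooooooooooooooooooooooo++............o######
277 oooooooooooooooooooooooooooooo+o...........o######
278 ooooooooooooooooooooooooooooooo+o..........+######
279 oooooooooooooooooooooooooooooooo+ooo......o+######
-0.011 0.0225 0.005 [176.4 260.6]
-0.011 0.0225 0.035 [174.7 259.7]
-0.011 0.0225 0.06 [173.2 258.9]
-0.011 0.037 0.005 [180.8 262.6]
-0.011 0.037 0.035 [179.2 261.7]
-0.011 0.037 0.06 [177.7 261. ]
0.011 0.0225 0.005 [173.1 267.3]
0.011 0.0225 0.035 [171.3 266.5]
0.011 0.0225 0.06 [169.8 265.9]
0.011 0.037 0.005 [177.5 269.3]
0.011 0.037 0.035 [175.8 268.6]
0.011 0.037 0.06 [174.3 268. ]
```

The top view puts the finger where it should be horizontally, so the offset is only in height: the tips sit at about 0.029 now. I'll go down 16 mm more and check for contact.

Request:
step_arm:
  commands: [45, 0, 0, -0.005, 0, 0, 0, 45, 0, 0, -0.01, 0, 0, 0, 45, 0, 0, -0.015, 0, 0, 0, 45, 0, 0, -0.02, 0, 0, 0, 45, 0, 0, -0.024, 0, 0, 0, 45, 0, 0, -0.027, 0, 0, 0, 45, 0, 0, -0.027, 0, 0, 0, 45, 0, 0, -0.027, 0, 0, 0, 45, 0, 0, -0.027, 0, 0, 0, 45, 0, 0, -0.027, 0, 0, 0]

```text
clock: 7.9
position: [0.4711, 0.3393, -0.0212]
ee_rot: [0.213, 0.977, 0.0, 0.0]
ft_force: [-0.3, 0.1, 0.3]
grip_width: 0.53
grasp_force: 0.0
```

```bash
python3 - <<'E'
from h import *
s=camera("scene")[:,:,::-1];g=s.max(2)
for r in range(274,308):print(r,"".join("#" if v<75 else "+" if v<130 else "o" if v<200 else "." for v in g[r,372:412]))
o=get_obs();print(o["position"],o["ft_force"])
E
```

```text
274 ........o########################+#+####
275 ........o########################+#++###
276 ........+###############################
277 .......o+############################+##
278 .......o+##########################+++##
279 .......o+########o+################+++##
280 .......o########+.o####++##########+++##
281 .......o########o.o####+oo##########++##
282 .......o########..o####o..+#############
283 .......o######+o..o####ooo##############
284 ........o+ooo.....o####++###############
285 ..................o#####################
286 ..................o#####################
287 .............oo+oo+#####################
288 ...........oooo++++#####################
289 .........oooooo+##++####################
290 .........ooooooo+++++##############++###
291 .........ooo+oooo++o+#############+ooo+#
292 .........oooo+ooo++o#########+ooo.oo.oo+
293 ........o+oooo++++++#######++o.....ooo.o
294 .........++ooooo++++#######+oo......ooo.
295 .........++++ooo++++#######ooooo.....ooo
296 .........o++++++++o+#######oooooo......o
297 ..........o+++++++o#######+oooooooo.....
298 ............o+++++o#######oooooooooo....
299 ..............oo+oo+##+++oooooooooooo...
300 ...............oo.oo.ooooooooooooooooo..
301 ......................oooooooooooooooooo
302 .......................ooooooooooooooooo
303 .......................ooooooooooooooooo
304 .....................ooooooooooooooooooo
305 ...................oooooooooooooooooooo+
306 ...................oooooooooooooo.oo++##
307 .....................oooooooooooo.o+####
[ 0.47108111  0.3392643  -0.02123092] [ 0.44338249  0.26242663 -0.66442229]
```

The tips are now at about z = 0.014. I'll go down 5 mm more and close.

Request:
step_arm:
  commands: [45, 0, 0, -0.004, 0, 0, 0, 45, 0, 0, -0.008, 0, 0, 0, 45, 0, 0, -0.008, 0, 0, 0, 40, 0, 0, -0.008, 0, 0, 0, 35, 0, 0, -0.008, 0, 0, 0, 31, 0, 0, -0.008, 0, 0, 0, 27, 0, 0, -0.008, 0, 0, 0, 20, 0, 0, -0.008, 0, 0, 0, 15, 0, 0, -0.008, 0, 0, 0, 15, 0, 0, -0.008, 0, 0, 0]
  squeeze: 40

```text
clock: 9.2
position: [0.4712, 0.3393, -0.0257]
ee_rot: [0.213, 0.977, 0.0, 0.0]
ft_force: [-1.6, -0.9, 5.0]
grip_width: 0.293
grasp_force: 39.1
```

Request:
step_arm:
  commands: [15, 0, 0, 0, 0, 0, 0, 15, 0, 0, 0.02, 0, 0, 0, 15, 0, 0, 0.04, 0, 0, 0, 15, 0, 0, 0.08, 0, 0, 0, 15, 0, 0, 0.13, 0, 0, 0, 15, 0, 0, 0.18, 0, 0, 0, 15, 0, 0, 0.23, 0, 0, 0, 15, 0, 0, 0.27, 0, 0, 0, 15, 0, 0, 0.27, 0, 0, 0, 15, 0, 0, 0.27, 0, 0, 0]

```text
clock: 10.45
position: [0.4707, 0.339, 0.1354]
ee_rot: [0.213, 0.977, -0.0, -0.0]
ft_force: [-0.4, -0.3, -0.7]
grip_width: 0.298
grasp_force: 39.3
```

```bash
python3 - <<'E'
from h import *
s=camera("scene")[:,:,::-1]
o=get_obs();p=o["position"];print(p,o["ft_force"],o["grip_width"],o["grasp_force"]);q=proj("scene",p);print(q)
x,y=[int(v) for v in q];x0,y0=x-35,y-45
cv2.imwrite("pics/n5.png",cv2.resize(s[y0:y0+75,x0:x0+80],(800,600) if 0 else (640,600),interpolation=2));print(x0,y0)
E
```

```text
[0.47055222 0.33881252 0.1349707 ] [0.64048318 0.6466072  0.62655613] 0.2952246565929407 39.34356987476349
[394.80907813 251.94080294]
359 206
```

View pics/n5.png

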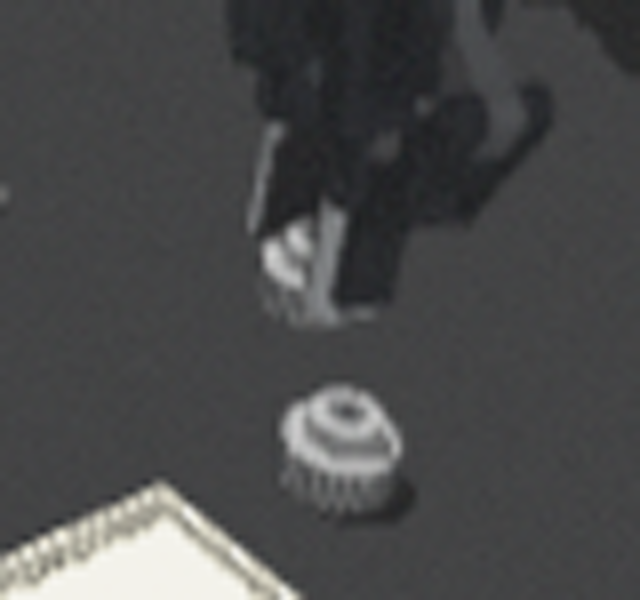

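The nut is held upright at crop (318,270), with its underside about 29 mm above the reported TCP. The larger lookalike stands behind it, undisturbed. Next I'll carry it over the pad.

Request:
step_arm:
  commands: [15, 0.02, -0.06, 0, 0, 0, 0, 15, 0.04, -0.13, 0, 0, 0, 0, 15, 0.065, -0.2, 0, 0, 0, 0, 15, 0.09, -0.28, 0, 0, 0, 0, 15, 0.115, -0.36, 0, 0, 0, 0, 15, 0.14, -0.44, 0, 0, 0, 0, 15, 0.16, -0.5, 0, 0, 0, 0, 15, 0.17, -0.536, 0, 0, 0, 0, 15, 0.17, -0.536, 0, 0, 0, 0, 15, 0.17, -0.536, 0, 0, 0, 0]

```text
clock: 11.75
position: [0.5725, 0.0189, 0.1353]
ee_rot: [0.212, 0.977, 0.0, -0.001]
ft_force: [0.0, 0.2, -0.8]
grip_width: 0.294
grasp_force: 39.4
```

```bash
python3 - <<'E'
from h import *
s=camera("scene")[:,:,::-1];t=camera("top")[:,:,::-1]
cv2.imwrite("pics/s6.png",s);cv2.imwrite("pics/t6.png",t)
o=get_obs();p=o["position"];print(p,o["grip_width"],o["grasp_force"])
for z in(.164,.184,.094):print(z,proj("scene",[p[0],p[1],z]))
g=s.max(2);i=s.astype(int);b=(i[:,:,0]>i[:,:,2]*1.6+25)
for r in range(170,228):print(r,"".join("b" if b[r,c] else "#" if g[r,c]<75 else "+" if g[r,c]<115 else "o" if g[r,c]<200 else "." for c in range(240,305)))
E
```

```text
[0.57267109 0.01920121 0.1355672 ] 0.2920754494804462 39.383248686790466
0.164 [271.78740721 195.40627811]
0.184 [271.64702599 188.75655291]
0.094 [272.25510048 217.56046451]
170 ##########################################o.o+###################
171 ####################################+++###oo+####################
172 ####################################+++##########################
173 ####################################+++#######################+##
174 ################++++#############################################
175 ##############++oooo+############################################
176 ############++oooooo+############################################
177 ##########++oooooo+++############################################
178 ########++oooooo+++++#####++#####################################
179 ######+ooooooo++++++######+######################################
180 ####+ooooooo+++++++#######+######################################
181 ##+ooooooo++++++##########+######################################
182 ++ooooooo+++++############+######################################
183 ooooooo++++
[... 2434 characters left out ...]

218 ##bbbbbbbbbbbbooooobbbb+#################+bbbbbbbbbbbbbbbbbbbb+##
219 ##+bbbbbbbbbbbooooobbbb+#################bbbbbbbbbbbbbbbbbbbbbb+#
220 ###bbbbbbbbbbbooooobbbbb################+bbbbbbbbbbbbbbbbbbbbbbb+
221 ###+bbbbbbbbbbboooobbbbbb+#############+bbbbbbbbbbbbbbbbbbbbbbbbb
222 ####bbbbbbbbbbboooobbbbbbbb++#######+++bbbbbbbbbbbbbbbbbbbbbbbbbb
223 ####+bbbbbbbbbboooobbbbbbbbbbbbbbbbbbbbbbbbbbbbbbbbbbbbbbbbbbbbbb
224 #####bbbbbbbbbboooobbbbbbbbbbbbbbbbbbbbbbbbbbbbbbbbbbbbbbbbbbbbbb
225 #####+bbbbbbbbboooobbbbbbbbbbbbbbbbbbbbbbbbbbbbbbbbbbbbbbbbbbbbbb
226 ######+bbbbbbbboooobbbbbbbbbbbbbbbbbbbbbbbbbbbbbbbbbbbbbbbbbbbbbb
227 #######bbbbbbbboooobbbbbbbbbbbbbbbbbbbbbbbbbbbbbbbbbbbbbbbbbbbbbb
```

The nut underside sits at about z = 0.162 over the pad centre, (272.3, 196) in the scene view and within 1 px of the prediction. I'll lower it close to the pad.

Request:
step_arm:
  commands: [15, 0, 0, -0.03, 0, 0, 0, 15, 0, -0.0025, -0.06, 0, 0, 0, 15, 0, -0.0025, -0.08, 0, 0, 0, 15, 0, -0.0025, -0.095, 0, 0, 0, 15, 0, -0.0025, -0.103, 0, 0, 0, 15, 0, -0.0025, -0.103, 0, 0, 0, 15, 0, -0.0025, -0.103, 0, 0, 0, 15, 0, -0.0025, -0.103, 0, 0, 0, 15, 0, -0.0025, -0.103, 0, 0, 0, 15, 0, -0.0025, -0.103, 0, 0, 0]

```text
clock: 13.1
position: [0.5731, 0.0161, 0.0742]
ee_rot: [0.213, 0.977, 0.0, 0.0]
ft_force: [0.3, -0.9, -0.3]
grip_width: 0.294
grasp_force: 39.4
```

```bash
cat > v.py <<'E'
from h import *
import sys
x0,x1,y0,y1=map(int,sys.argv[1:5]);n=sys.argv[5] if len(sys.argv)>5 else "scene"
s=camera(n)[:,:,::-1];o=get_obs();print(o["position"],o["ft_force"],o["grip_width"],o["grasp_force"])
g=s.max(2);i=s.astype(int);b=(i[:,:,0]>i[:,:,2]*1.6+25)
for r in range(y0,y1):print(r,"".join("b" if b[r,c] else "#" if g[r,c]<75 else "+" if g[r,c]<115 else "o" if g[r,c]<200 else "." for c in range(x0,x1)))
E
python3 v.py 252 300 205 230
```

```text
[0.57311792 0.01617438 0.07422777] [ 0.32419506 -0.62493266 -0.09722929] 0.2954655997334086 39.38356161117554
205 ##oooo++bbbbbbo#############bbbbbbbbbbbbb+#####+
206 ##oooo#+bbbbbbo##+#######+bbbbbbbbbbbbbbbo+++ooo
207 ##+oo###bbbbbbo##o+######obbbbbbbbbbbbbbbboooooo
208 b#######bbbbbbb##o+######obbbbbbbbbbbbbbbboooooo
209 bb#####bbbbbbbbooo+######obbbbbbbbbbbbbbbbbooo++
210 bb++ooobbbbbbbbooo+######obbbbbbbbbbbbbbbbbbo+##
211 bbooooobbbbbbbooooo######obbbbbbbbbbbbbbbbbbb+##
212 bbooooobbbbbbbooooo######obbbbbbbbbbbbbbbbbbbb+#
213 bbooooobbbbbbbooooo######++bbbbbbbbbbbbbbbbbbbb+
214 bbooooobbbbbb+#+ooo######+##bbbbbbbbbbbbbbbbbbb+
215 bbooooobbbbb+##++oo#####++###+bbbbbbbbbbbbbbbbbb
216 bbooooobbbb+###+++o++++++#####bbbbbbbbbbbbbbbbbb
217 bbooooobbbb+####++++++++######bbbbbbbbbbbbbbbbbb
218 bbooooobbbb###################bbbbbbbbbbbbbbbbbb
219 bbooooobbbb+#################+bbbbbbbbbbbbbbbbbb
220 bbooooobbbbb################+bbbbbbbbbbbbbbbbbbb
221 bbboooobbbbbb+#############+bbbbbbbbbbbbbbbbbbbb
222 bbboooobbbbbbbb++#########+bbbbbbbbbbbbbbbbbbbbb
223 bbboooobbbbbbbbbbbbb++++bbbbbbbbbbbbbbbbbbbbbbbb
224 bbboooobbbbbbbbbbbbbbbbbbbbbbbbbbbbbbbbbbbbbbbbb
225 bbboooobbbbbbbbbbbbbbbbbbbbbbbbbbbbbbbbbbbbbbbbb
226 bbboooobbbbbbbbbbbbbbbbbbbbbbbbbbbbbbbbbbbbbbbbb
227 bbboooobbbbbbbbbbbbbbbbbbbbbbbbbbbbbbbbbbbbbbbbb
228 bbboooobbbbbbbbbbbbbbbbbbbbbbbbbbbbbbbbbbbbbbbbb
229 bbboooobbbbbbbbbbbbbbbbbbbbbbbbbbbbbbbbbbbbbbbbb
```

Request:
step_arm:
  commands: [15, 0, 0, -0.004, 0, 0, 0, 15, 0, 0, -0.007, 0, 0, 0, 15, 0, 0, -0.008, 0, 0, 0, 15, 0, 0, -0.009, 0, 0, 0, 15, 0, 0, -0.009, 0, 0, 0, 15, 0, 0, -0.009, 0, 0, 0, 15, 0, 0, -0.009, 0, 0, 0, 15, 0, 0, -0.009, 0, 0, 0, 15, 0, 0, -0.009, 0, 0, 0, 15, 0, 0, -0.009, 0, 0, 0]

```text
clock: 14.4
position: [0.5731, 0.0161, 0.0688]
ee_rot: [0.213, 0.977, 0.0, 0.0]
ft_force: [-0.0, -0.1, -0.9]
grip_width: 0.296
grasp_force: 39.4
```

Request:
step_arm:
  commands: [15, 0, 0, -0.001, 0, 0, 0, 15, 0, 0, -0.002, 0, 0, 0, 15, 0, 0, -0.003, 0, 0, 0, 15, 0, 0, -0.003, 0, 0, 0, 15, 0, 0, -0.003, 0, 0, 0, 15, 0, 0, -0.003, 0, 0, 0, 15, 0, 0, -0.003, 0, 0, 0, 15, 0, 0, -0.003, 0, 0, 0, 15, 0, 0, -0.003, 0, 0, 0, 15, 0, 0, -0.003, 0, 0, 0]

```text
clock: 15.65
position: [0.5732, 0.0162, 0.0682]
ee_rot: [0.213, 0.977, 0.0, 0.0]
ft_force: [-5.6, 0.6, 12.3]
grip_width: 0.3
grasp_force: 40.7
```

```bash
python3 v.py 252 300 209 225
```

```text
[0.57322517 0.01616142 0.06820089] [-6.24477283 -0.38527906 11.67681439] 0.2954733884955251 40.699228048324585
209 bb#####bbbbbbbb##o+######obbbbbbbbbbbbbbbbbooo++
210 bb++ooobbbbbbbb##o+######obbbbbbbbbbbbbbbbbbo+##
211 bbooooobbbbbbbbo+o+######obbbbbbbbbbbbbbbbbbb+##
212 bbooooobbbbbbbbooo+######obbbbbbbbbbbbbbbbbbbb+#
213 bbooooobbbbbbbooooo######+#bbbbbbbbbbbbbbbbbbbb+
214 bbooooobbbbbb+#oooo######+##+bbbbbbbbbbbbbbbbbb+
215 bbooooobbbbb+##oooo######+###+bbbbbbbbbbbbbbbbbb
216 bbooooobbbb+###+ooo######+####bbbbbbbbbbbbbbbbbb
217 bbooooobbbb+###++oo+###+++####bbbbbbbbbbbbbbbbbb
218 bbooooobbbb####+++o++++++#####bbbbbbbbbbbbbbbbbb
219 bbooooobbbb+#####++++++######bbbbbbbbbbbbbbbbbbb
220 bbooooobbbbb################+bbbbbbbbbbbbbbbbbbb
221 bbboooobbbbbb+#############+bbbbbbbbbbbbbbbbbbbb
222 bbboooobbbbbbbb++#########+bbbbbbbbbbbbbbbbbbbbb
223 bbboooobbbbbbbbbbbbb+++bbbbbbbbbbbbbbbbbbbbbbbbb
224 bbboooobbbbbbbbbbbbbbbbbbbbbbbbbbbbbbbbbbbbbbbbb
```

The nut touched down at 12 N. I'll release it and then rise straight up.

Request:
step_arm:
  commands: [15, 0, 0, 0.001, 0, 0, 0, 15, 0, 0, 0.001, 0, 0, 0, 28, 0, 0, 0.001, 0, 0, 0, 34, 0, 0, 0.001, 0, 0, 0, 40, 0, 0, 0.001, 0, 0, 0, 44, 0, 0, 0.001, 0, 0, 0, 44, 0, 0, 0.001, 0, 0, 0, 44, 0, 0, 0.001, 0, 0, 0, 44, 0, 0, 0.001, 0, 0, 0, 44, 0, 0, 0.001, 0, 0, 0]

```text
clock: 16.95
position: [0.5731, 0.0162, 0.0676]
ee_rot: [0.213, 0.977, 0.0, 0.0]
ft_force: [0.5, 0.6, -0.7]
grip_width: 0.516
grasp_force: 0.0
```

Request:
step_arm:
  commands: [44, 0, 0, 0.01, 0, 0, 0, 44, 0, 0, 0.03, 0, 0, 0, 44, 0, 0, 0.06, 0, 0, 0, 44, 0, 0, 0.1, 0, 0, 0, 44, 0, 0, 0.15, 0, 0, 0, 44, 0, 0, 0.2, 0, 0, 0, 44, 0, 0, 0.25, 0, 0, 0, 44, 0, 0, 0.27, 0, 0, 0, 44, 0, 0, 0.27, 0, 0, 0, 44, 0, 0, 0.27, 0, 0, 0]

```text
clock: 18.2
position: [0.5725, 0.0161, 0.2284]
ee_rot: [0.213, 0.977, -0.0, -0.001]
ft_force: [0.2, -0.3, -0.5]
grip_width: 0.516
grasp_force: 0.0
```

```bash
python3 v.py 255 290 203 225; python3 -c "
from h import *
print(tri((230.1,190.9),(380.5,243.5)),get_obs()['joint_pos'].round(2))"
```

```text
[0.57246449 0.01616285 0.22828161] [0.69520852 0.39518061 0.29536395] 0.5137536046625124 0.0
203 ..o+###+++bobbbbbbbbbbbbbbbbbbbbbbb
204 ooo++bobbbbbbbbbbbbbbbbbbbbbbbbbbbb
205 ooo++bbbbbbbbbbbbbbbbbbbbbbbbbbbbbb
206 ooo#bbbbbbbbbbbbbbbbbbbbbbbbbbbbbbb
207 oo###bbbbbbbbbbbbbbbbbbbbbbbbbbbbbb
208 ####+bbbbbbbbbbbbbbbbbbbbbbbbbbbbbb
209 ####bbbbbbbbbbooooobbbbbbbbbbbbbbbb
210 ++oobbbbbbbbbooooooobbbbbbbbbbbbbbb
211 oooobbbbbbbbooooooooobbbbbbbbbbbbbb
212 oooobbbbbbbboooooooooobbbbbbbbbbbbb
213 oooobbbbbbboooooooo++o++bbbbbbbbbbb
214 oooobbbbbb+#ooooooo+oo##+bbbbbbbbbb
215 oooobbbbb+##ooooooooo+###+bbbbbbbbb
216 oooobbbb+###+ooooooo++####+bbbbbbbb
217 oooobbbb+###++++++++#+####+bbbbbbbb
218 oooobbbb#####+++++++######+bbbbbbbb
219 oooobbbb+#####++++++######bbbbbbbbb
220 oooobbbbb################+bbbbbbbbb
221 oooobbbbbb+#############bbbbbbbbbbb
222 oooobbbbbbbb++#######+bbbbbbbbbbbbb
223 oooobbbbbbbbbbbbbbbbbbbbbbbbbbbbbbb
224 oooobbbbbbbbbbbbbbbbbbbbbbbbbbbbbbb
[ 0.52258731 -0.29359042  0.00881208] [-0.39  0.2   0.33  1.57 -0.06  1.39  1.09]
```

The nut stands on the pad, columns 267–276 against the pad's 263–281. Next I'll go to the loupe: shift (-0.201, -0.5385) and turn -144° (-0.802).

Request:
step_arm:
  commands: [44, -0.02, -0.06, 0, 0, 0, -0.057, 44, -0.04, -0.12, 0, 0, 0, -0.114, 44, -0.065, -0.18, 0, 0, 0, -0.171, 44, -0.09, -0.24, 0, 0, 0, -0.228, 44, -0.115, -0.3, 0, 0, 0, -0.285, 44, -0.135, -0.36, 0, 0, 0, -0.342, 44, -0.155, -0.42, 0, 0, 0, -0.399, 44, -0.175, -0.48, 0, 0, 0, -0.456, 44, -0.19, -0.52, 0, 0, 0, -0.513, 44, -0.201, -0.5385, 0, 0, 0, -0.57]

```text
clock: 19.5
position: [0.4512, -0.3084, 0.2286]
ee_rot: [0.897, 0.441, -0.001, -0.0]
ft_force: [0.2, -0.4, 0.5]
grip_width: 0.515
grasp_force: 0.0
```

Request:
step_arm:
  commands: [40, 0, 0, -0.03, 0, 0, -0.057, 40, 0, 0, -0.06, 0, 0, -0.114, 40, 0, 0, -0.1, 0, 0, -0.171, 40, 0, 0, -0.14, 0, 0, -0.228, 40, 0, 0, -0.19, 0, 0, -0.232, 40, 0, 0, -0.24, 0, 0, -0.232, 40, 0, 0, -0.28, 0, 0, -0.232, 40, 0, 0, -0.32, 0, 0, -0.232, 40, 0, 0, -0.32, 0, 0, -0.232, 40, 0, 0, -0.32, 0, 0, -0.232]

```text
clock: 20.75
position: [0.4525, -0.3072, 0.0381]
ee_rot: [0.995, 0.096, 0.0, 0.0]
ft_force: [-0.3, -0.1, -0.4]
grip_width: 0.466
grasp_force: 0.0
```

```bash
python3 v.py 214 275 160 205; python3 -c "
from h import *
from scipy.spatial.transform import Rotation as R
o=get_obs();print(o['joint_pos'].round(2),R.from_quat(o['ee_rot']).as_matrix().round(3))
p=o['position'];print(proj('scene',p),proj('scene',p+[0,0,.034]))"
```

```text
[ 0.45282875 -0.30732655  0.03837302] [-0.74650669  0.32870139  0.64650103] 0.46836835173269015 0.0
160 ####################o.o+####+...o+####+......................
161 ###################o..o+####+...oo####+......................
162 ##################o...o+####+...oo####+......................
163 ##################o....o####o...oo+###+......................
164 ##################+oooo+###o....oo+###+......................
165 #######################+##+o....oo+####......................
166 ############################+++ooo+###+......................
167 ################################+o+###+......................
168 #################################o++++++++oo.................
169 #################################++++########++oo............
170 ##################################+################+ooo......
171 ########################################################+++oo
172 #############################################################
173 #############################################################
174 ##########################################++++###############
175 ######
[... 1442 characters left out ...]
197 #########+++oooooooo+++######################################
198 ###########+++++++++#########################################
199 #############################################################
200 #############################################################
201 ########################################+oo+###############++
202 #######################################+o..o+#########++bbbbb
203 #######################################+o..o+####++bbbbbbbbbb
204 #######################################+oooo++bobbbbbbbbbbbbb
[-0.1   0.37  0.73  1.88 -0.29  1.   -0.62] [[ 0.981  0.192  0.001]
 [ 0.192 -0.981 -0.001]
 [ 0.001  0.001 -1.   ]]
[244.46419157 175.49724949] [243.89572543 166.76201635]
```

Request:
step_arm:
  commands: [40, 0, 0, -0.03, 0, 0, 0, 40, 0, 0, -0.06, 0, 0, 0, 40, 0, 0, -0.08, 0, 0, 0, 40, 0, 0, -0.09, 0, 0, 0, 40, 0, 0, -0.095, 0, 0, 0, 40, 0, 0, -0.1, 0, 0, 0, 40, 0, 0, -0.104, 0, 0, 0, 40, 0, 0, -0.104, 0, 0, 0, 40, 0, 0, -0.104, 0, 0, 0, 40, 0, 0, -0.104, 0, 0, 0]

```text
clock: 22.05
position: [0.4526, -0.307, -0.0247]
ee_rot: [0.995, 0.096, 0.0, 0.0]
ft_force: [0.4, -0.6, 0.9]
grip_width: 0.469
grasp_force: 0.0
```

```bash
python3 v.py 214 275 168 200
```

```text
[ 0.45259188 -0.30700422 -0.02472548] [-0.01852992  0.38169802 -0.51269165] 0.4659964096730442 0.0
168 #############################################+...............
169 ##############################################+oo............
170 ###################################################+ooo......
171 ########################################################+++oo
172 ########################+####################################
173 #######################++####################################
174 #######################++##################+++###############
175 ########################+################+oooo+##############
176 ########################+########++#####oooooo+##############
177 ########################+########++####+oooo+++##############
178 ########################o########+o####+oo+++++##############
179 ########################o#######++o#####++++++###############
180 ########################+######+++o+####+++++################
181 ########################++###+++o+o+####++###################
182 ############################++++o+o+#########################
183 #######
[... 410 characters left out ...]
..oo+###################################
190 #######+oo..............oo###################################
191 #######oo...............o+###################################
192 #######oo...............o+###################################
193 #######oo..............oo+###################################
194 #######+oo...........ooo++###################################
195 #######++ooooooooooooo+++####################################
196 ########++ooooooooooo+o+#####################################
197 #########+++oooooooo+++######################################
198 ###########+++++++++#########################################
199 #############################################################
```

Request:
step_arm:
  commands: [34, 0, 0, -0.003, 0, 0, 0, 28, 0, 0, -0.003, 0, 0, 0, 23, 0, 0, -0.003, 0, 0, 0, 19, 0, 0, -0.003, 0, 0, 0, 16, 0, 0, -0.003, 0, 0, 0, 12, 0, 0, -0.003, 0, 0, 0, 5, 0, 0, -0.003, 0, 0, 0, 5, 0, 0, -0.003, 0, 0, 0, 5, 0, 0, -0.003, 0, 0, 0, 5, 0, 0, -0.003, 0, 0, 0]
  squeeze: 60

```text
clock: 23.35
position: [0.4525, -0.3071, -0.0264]
ee_rot: [0.995, 0.096, 0.0, 0.0]
ft_force: [-0.7, 0.6, 4.9]
grip_width: 0.16
grasp_force: 58.9
```

The handle is gripped. I'll lift straight up to focal height.

Request:
step_arm:
  commands: [5, 0, 0, 0, 0, 0, 0, 5, 0, 0, 0.02, 0, 0, 0, 5, 0, 0, 0.06, 0, 0, 0, 5, 0, 0, 0.11, 0, 0, 0, 5, 0, 0, 0.16, 0, 0, 0, 5, 0, 0, 0.21, 0, 0, 0, 5, 0, 0, 0.26, 0, 0, 0, 5, 0, 0, 0.293, 0, 0, 0, 5, 0, 0, 0.293, 0, 0, 0, 5, 0, 0, 0.293, 0, 0, 0]

```text
clock: 24.6
position: [0.452, -0.3066, 0.1484]
ee_rot: [0.995, 0.097, -0.0, -0.0]
ft_force: [0.2, 0.3, -1.3]
grip_width: 0.163
grasp_force: 58.8
```

Request:
step_arm:
  commands: [5, 0.01, 0.04, 0, 0, 0, 0, 5, 0.02, 0.1, 0, 0, 0, 0, 5, 0.03, 0.17, 0, 0, 0, 0, 5, 0.04, 0.24, 0, 0, 0, 0, 5, 0.05, 0.31, 0, 0, 0, 0, 5, 0.06, 0.38, 0, 0, 0, 0, 5, 0.07, 0.44, 0, 0, 0, 0, 5, 0.08, 0.49, 0, 0, 0, 0, 5, 0.084, 0.516, 0, 0, 0, 0, 5, 0.084, 0.516, 0, 0, 0, 0]

```text
clock: 25.85
position: [0.5025, 0.0029, 0.1485]
ee_rot: [0.995, 0.097, -0.001, 0.0]
ft_force: [-0.3, -0.2, -0.7]
grip_width: 0.161
grasp_force: 58.8
```

```bash
python3 - <<'E'
from h import *
s=camera("scene")[:,:,::-1];t=camera("top")[:,:,::-1];o=get_obs();print(o["position"],o["grip_width"],o["grasp_force"])
cv2.imwrite("pics/f_s.png",s);cv2.imwrite("pics/f_t.png",t)
a=cv2.resize(s[165:240,225:325],(400,300),interpolation=2);b=cv2.resize(t[175:250,230:330],(400,300),interpolation=2)
cv2.imwrite("pics/f1.png",cv2.resize(np.hstack([a,b]),(800,300)))
E
```

```text
[0.50255818 0.00116047 0.14885154] 0.15888832921865567 58.841630816459656
```

View pics/f1.png

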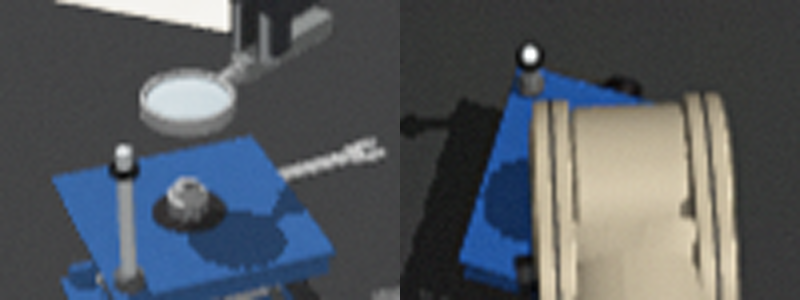

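The picture (scene crop) shows the loupe held level over the jack: lens at crop (188,100), ring at (123,168), nut on the pad at (188,198). The arm hides the lens in the top view. I'll refine with numbers using the glass mask.

```bash
cat > f.py <<'E'
from h import *
from scipy.spatial.transform import Rotation as R
def glass(im,roi):
    x,y,w,h=roi;m=(im.min(2)>165).astype(np.uint8);z=np.zeros_like(m);z[y:y+h,x:x+w]=m[y:y+h,x:x+w]
    c=max(cv2.findContours(z,0,cv2.CHAIN_APPROX_NONE)[0],key=cv2.contourArea);return cv2.fitEllipse(c)
def circ(c,r,tilt=(0,0)):
    a=np.linspace(0,2*np.pi,60);Q=R.from_euler("xy",tilt,degrees=True)
    return cv2.fitEllipse(np.array([proj("scene",c+Q.apply([r*np.cos(t),r*np.sin(t),0])) for t in a],np.float32).reshape(-1,1,2))
if __name__=="__main__":
    np.set_printoptions(precision=4,suppress=True)
    s0=cv2.imread("pics/scene0.png");s=camera("scene")[:,:,::-1].copy();o=get_obs();p=o["position"];print(p,R.from_quat(o["ee_rot"]).as_matrix()[:,2])
    e0=glass(s0,(218,180,28,22));print("init",e0)
    e=glass(s,(255,175,35,30));print("now",e)
    for z in(.179,.182,.185):print(z,onz("scene",e[0],z))
    f0=onz("scene",e0[0],.009);print("init xy@.009",f0)
    for tl in((0,0),(3,0),(-3,0),(0,3),(0,-3)):print(tl,circ(onz("scene",e[0],.185),.025,tl)[1:],circ(f0,.025,tl)[1:])
    i=s.astype(int);g=s.max(2)
    for r in range(204,224):print(r,"".join("b" if i[r,c,0]>i[r,c,2]*1.6+25 else "#" if g[r,c]<75 else "+" if g[r,c]<115 else "o" if g[r,c]<200 else "." for c in range(250,290)))
E
python3 f.py
```

```text
[0.5026 0.001  0.149 ] [-0.0003 -0.0005 -1.    ]
init ((230.28118896484375, 191.22280883789062), (7.732388496398926, 16.153953552246094), 83.66162872314453)
now ((271.4386291503906, 188.50216674804688), (10.620274543762207, 22.02129364013672), 84.11563110351562)
0.179 [0.5675 0.0111 0.179 ]
0.182 [0.5704 0.0151 0.182 ]
0.185 [0.5733 0.0192 0.185 ]
init xy@.009 [ 0.523  -0.2906  0.009 ]
(0, 0) ((10.104809761047363, 19.607791900634766), 88.8360595703125) ((7.622457504272461, 14.851337432861328), 85.36527252197266)
(3, 0) ((9.375139236450195, 19.60749053955078), 86.83848571777344) ((7.032045841217041, 14.848421096801758), 83.71378326416016)
(-3, 0) ((10.806638717651367, 19.60819435119629), 90.93922424316406) ((8.191697120666504, 14.85429573059082), 87.10985565185547)
(0, 3) ((10.605037689208984, 19.60686492919922), 85.93424224853516) ((7.9330949783325195, 14.845491409301758), 82.2879867553711)
(0, -3) ((9.576848030090332, 19.608840942382812), 91.63237762451172) ((7.291442394256592, 14.856627464294434), 88.34972381591797)
204 ###+oooo++bobbbbbbbbbbbbbbbbbbbbbbbbbbbb
205 ####oooo++bbbbbbbbbbbbbbbbbbbbbbbbbbbbbb
206 +o##oooo#+bbbbbbbbbbbbbbbbbbbbbbbbbbbbbb
207 bb##+oo###bbbbbbbbbbbbbbbbbbbbbbbbbbbbbb
208 bbb#######bbbbbbbbbbbbbbbbbbbbbbbbbbbbbb
209 bbbb#####bbbbbbbbbbooooobbbbbbbbbbbbbbbb
210 bbbb+++obbbbbbbbbbooooooobbbbbbbbbbbbbbb
211 bbbbooooobbbbbbbboooo+#++obbbbbbbbbbbbbb
212 bbbbooooobbbbbbbboooo++oooobbbbbbbbbbbbb
213 bbbbooooobbbbbbboooooooo++o++bbbbbbbbbbb
214 bbbbooooobbbbbb+#ooooooo+o+##+bbbbbbbbbb
215 bbbbooooobbbbb+##ooooooooo+###+bbbbbbbbb
216 bbbbooooobbbb+###+oooo+++++####+bbbbbbbb
217 bbbbooooobbbb+###++++++++######+bbbbbbbb
218 bbbbooooobbbb####++++++++#######bbbbbbbb
219 bbbbooooobbbb+#####++++++######bbbbbbbbb
220 bbbbooooobbbbb################+bbbbbbbbb
221 bbbbboooobbbbbb+#############+bbbbbbbbbb
222 bbbbboooobbbbbbbb++#########+bbbbbbbbbbb
223 bbbbboooobbbbbbbbbbbb+++++bbbbbbbbbbbbbb
```

```bash
python3 v.py 280 315 158 190; python3 - <<'E'
from f import *
np.set_printoptions(precision=4,suppress=True)
for uv in((272,211.4),(272.4,211.3)):print("nut hole",onz("scene",uv,.117))
lens=np.array([.5725,.017,.1815]);u=np.array([np.cos(.192),np.sin(.192),0]);v=np.array([-u[1],u[0],0])
l0=np.array([.5225,-.2933,.006])
for d in(0,2,-2):
  a=np.radians(d);U=u*np.cos(a)+[0,0,-np.sin(a)];W=np.cross(U,v)
  for n,c in(("now",lens),("init",l0)):
    E=[proj("scene",c-.141*U+v*s+W*.010).round(1) for s in(-.008,.008)];F=[proj("scene",c-.141*U+v*.008-W*.006).round(1)]
    print(d,n,"end top corners",E,"lower",F)
o=get_obs();print(o["position"],o["joint_velocities"].round(4))
E
```

```text
[0.5026613  0.00113829 0.14905235] [-0.62916894 -0.416371   -0.67585917] 0.16179750661550993 58.84187579154968
158 ###################################
159 ###################################
160 ###################################
161 o##################################
162 .+#################################
163 .+#######+#########################
164 .o#################################
165 ..+++##############################
166 ..+o+#################+o++#########
167 ..+o+################+ooooo+#######
168 ..oo+####++########+ooooooo+#######
169 ..oo+####+o+#####++ooooooo++#######
170 ..oo+####+o+#####+ooooooo+++#######
171 ..+o+####+o+#####oooooo+++++#######
172 ..+o+####+o+#####oooo+++++++#######
173 #+#o+####+o+#####+o+++++++++#######
174 ###o+####+o+#####+++++++++#########
175 ###o+####+o+#####+++++++###########
176 ###o+#++++o+#####+++++#############
177 ###+++++++o+#####++++##############
178 ##+oooo+++o+###++++################
179 ##ooooo+++oo++++++#################
180 #++oooo++++o++++###################
181 +oooo+++++++++#####################
182 o.ooo++++++++############
[... 334 characters left out ...]
.5744 0.0228 0.117 ]
0 now end top corners [array([303.5, 165.4]), array([308. , 167.1])] lower [array([307.8, 172.3])]
0 init end top corners [array([257.3, 173.1]), array([260.5, 174.5])] lower [array([260.6, 178.4])]
2 now end top corners [array([303.4, 163.8]), array([308. , 165.6])] lower [array([307.9, 170.7])]
2 init end top corners [array([257.2, 172. ]), array([260.4, 173.4])] lower [array([260.6, 177.2])]
-2 now end top corners [array([303.5, 166.9]), array([308. , 168.7])] lower [array([307.7, 173.9])]
-2 init end top corners [array([257.4, 174.3]), array([260.6, 175.7])] lower [array([260.6, 179.6])]
[0.5027 0.0011 0.1491] [-0.0009 -0.0009 -0.0039 -0.0023 -0.0013 -0.0005 -0.0018]
```

In the scene camera the handle end matches a level loupe, and the lens height (about 0.1815) matches the ring (about 0.181). The lens is 1–2 mm off in y, so I'll nudge it and hold.

Request:
step_arm:
  commands: [5, 0.0015, 0.003, 0, 0, 0, 0, 5, 0.0015, 0.003, 0, 0, 0, 0, 5, 0.0015, 0.003, 0, 0, 0, 0, 5, 0.0015, 0.003, 0, 0, 0, 0, 5, 0.0015, 0.003, 0, 0, 0, 0, 5, 0.0015, 0.003, 0, 0, 0, 0, 5, 0.0015, 0.003, 0, 0, 0, 0, 5, 0.0015, 0.003, 0, 0, 0, 0, 5, 0.0015, 0.003, 0, 0, 0, 0, 5, 0.0015, 0.003, 0, 0, 0, 0]

```text
clock: 27.3
position: [0.5038, 0.0044, 0.1491]
ee_rot: [0.995, 0.096, 0.0, 0.0]
ft_force: [0.2, -0.4, -0.7]
grip_width: 0.159
grasp_force: 58.8
```

```bash
python3 f.py | head -7
```

```text
[0.5038 0.0045 0.1491] [ 0.     -0.0001 -1.    ]
init ((230.28118896484375, 191.22280883789062), (7.732388496398926, 16.153953552246094), 83.66162872314453)
now ((272.2864990234375, 188.90286254882812), (10.500651359558105, 23.540218353271484), 82.1570053100586)
0.179 [0.5669 0.014  0.179 ]
0.182 [0.5699 0.0181 0.182 ]
0.185 [0.5728 0.0221 0.185 ]
init xy@.009 [ 0.523  -0.2906  0.009 ]
```

```bash
python3 -c "
from workcell import *
print(hand_in())"
```

```text
the job is handed in; nothing more can be done
None
```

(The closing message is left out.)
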